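# Pack the stuck descaling tablets down their tube

### The job

Two clear upright tubes hold grey-blue descaling tablets; in one of them the upper tablets have stuck partway, with a gap below them. Take the wooden rod out of its holder, press the stuck tablets with it firmly all the way down onto the tablets beneath, and put the rod back upright in its holder.

Things in the scene. Friction and masses are not known exactly. Their poses are not given: they have to be found in the camera images.
- rod: Plain wooden tamping rod, 150 mm long, standing upright in its grey holder. Round shaft 24 mm across from 0 to 92 mm; above it a round handle 29 mm across up to 150 mm, to be gripped from above (any yaw) at about 120 mm. About 0.09 kg. Origin: centre of its lower end face; z runs up along the rod.
- holder: The rod's holder: fixed opaque grey cup, 58 mm high, on a round foot 80 mm across. Bore 36 mm across with a flat floor 8 mm above the worktop, flaring to 48 mm over the top 13 mm. The rod stands loosely in it. Origin: centre of its underside, on the worktop; z up.
- jammed_tube: Fixed clear tube, 120 mm high, bore 44 mm (mouth flares to 56), on a grey foot 72 mm across. Two tablets lie on its floor (top 32 mm above the worktop); two more, together 24 mm thick, are stuck 28 to 40 mm above them. Its twin holds four tablets packed at the bottom without a gap (top at 56 mm): leave that one. Origin: centre of its underside, on the worktop; z up.
- stuck_tablets (a joint): How far the stuck tablets are pushed down, m: 0 to 0.012 at the start, 0.040 when they lie on those beneath. Their upper face is 0.096 m minus this above the worktop (56 mm when home, 64 mm below the mouth). They slide stiffly, at about 4 N, stay where they are left and stop solidly at the bottom, where a firm press is 10 N or more for half a second.
Things that resemble listed ones, but are neither listed nor needed, are in the scene too. What is shaped like the rod but purple is not meant. What is shaped like the jammed_tube but turquoise is not meant.

How it is judged (in metres and radians):
On the way:
1. the rod presses the stuck tablets firmly against those beneath (value of joint stuck_tablets above 0.037 m and contact force between rod and jammed_tube above 5 N), for 0.1 s.
At the end, for the whole second after the job is handed in: The stuck tablets lie on those beneath (within 3 mm of fully down, after a press of more than 5 N with the rod there), and the rod is back in its holder, its foot within 10 mm of the holder's floor and 15 mm of its centre, upright within 20 degrees, at rest (value of joint stuck_tablets above 0.037 m and horizontal distance between rod and holder below 0.015 m and z of rod in the frame of holder below 0.018 m and angle between rod's own z axis and vertical below 0.35 rad and linear speed of rod below 0.02 m/s); the robot touches nothing.
It also fails if it takes over 58 s, if anything falls off the work surface, if the arm or the gripper's body presses on something with over 40 N, if the wrist force passes 120 N, or if a joint passes its speed limit or range.

### The arm

A 7-joint arm with a two-finger parallel gripper is mounted at the origin on a cart in front of the work surface, level with it; the furniture and walls round the work are solid. World frame = base frame: x ahead of the robot, y to its left, z up, the work surface at z = 0. Lengths are in mm, angles in rad, forces in N, time in s.
With the tool pointing down it reaches from about 425 to 950 mm from the base axis. Payload 16.7 kg.
Tool frame: the origin (TCP) lies between the finger pads; the fingertips stand 8 mm ahead of it and the grasp point (between the pads) lies 11 mm behind it; z points along the fingers, y is the line along which they close (so a half turn about z gives the same grasp; the last joint's range is limited). The gripper opens to 94 mm and grips with 3 to 60 N. Pads are 16 mm wide; open, the fingers measure 119 mm over their backs; the gripper's body (75 mm by 177 mm) begins 78 mm behind the grasp point.
Start: joints at [0.536, 0.426, 0.074, 1.606, -0.034, 1.111, -0.067], TCP at [522.264, -427.566, 188.667] pointing down, gripper open.
Joint ranges: [-2.85, 2.85], [-0.5, 2.14], [-1.23, 1.37], [0.21, 2.46], [-1.02, 4.16], [0.16, 2.05], [-2.73, 2.73]. Speed limits (rad/s): [1.89, 1.89, 2.39, 2.39, 3.01, 3.01, 3.01].

### API

Orientations are given as [roll, pitch, yaw] about the fixed x, y, z axes, in that order (R = Rz(yaw) Ry(pitch) Rx(roll)).
In Python, from plant import bot gives the robot as it stands.
- The arm moves only by the tool jog_arm, never from a script. Its argument "deltas" is a list of rows, each a list of 2 entries, a list of its own where there are three numbers: the shift along the tool's x, y, z in m, then the turn about the tool's z in rad. In form: [[[tx, ty, tz], spin], ...]. A call has 1 to 12 rows; each row is the pose to reach, as a shift and turn from the pose commanded when the call began, along the tool's axes at that moment; what a row does not reach only later rows make up. A row lasts 1/10 s, in which the tool goes at most 50 mm and 8.59 degrees, less where a joint would pass 70% of its speed; a pose out of reach is approached as far as the arm can. A call with a gripper value outside its range is refused whole. "fingers" is the gripper command: -1 is fully open, 1 is shut, values between are in proportion, set as the call begins (left out, the last holds). The fingers move at their own pace and stop on an object; "newtons" is the grip in N (left out, the last holds). Time passes only in rows, so rows that repeat a pose let the fingers close. It gives the time, the measured TCP pose, the force, the opening and the grip force at its end, in the units of the state.
- bot.get_obs(): the state, without advancing time (a new reading comes with each control period).
- bot.get_image(name): name is "scene" or "side" or "wrist"; returns (picture, depth): 480x640x3 uint8, red, green, blue; 480x640 float32, mm along the optical axis (not along the pixel's ray), 0 where there is no reading.
- bot.camera_model(name): a dict with "K" (3x3 intrinsics, pixels), "origin" and "orientation" of the camera in the world. Camera axes: x right, y up, looking along -z (the intrinsics and any distortion apply to the point x, -y, -z); pixel columns grow to the right and rows downward; lengths in mm; the calibration is good to about 2 mm. A picture is of the moment at which its call begins: read the wrist's pose just before it. camera_model takes no time and is no camera call; for the wrist camera it gives the pose at the moment of the call.
- bot.hand_in(): hands the job in; it is judged then, once.
The state is a dict: "clock": time; "q": joint angles; "dq": joint speeds; "tau": joint torques, N m; "eef_pos": TCP position; "orientation": TCP orientation; "ft_force": force on the tool from outside, world axes, zero at the start; "moment": the same for the moment, N m; "gripper_width": finger opening in mm; "gripper_force": force on a finger pad.
Only numpy, scipy, OpenCV 4.12 (cv2) and the standard library are available. Lean on these libraries where they do the work, as an engineer would, in place of code of your own. Each camera call takes 0.05 s, during which the arm holds its last target. There are 200 camera calls.

## Working session

There is one attempt and no reset: what is moved stays moved. The work goes in short steps, Python scripts to look and compute and a tool call to move; the robot and the scene stay as the last step left them, time stands still between calls to the robot, and variables do not carry over. Pictures are saved under pics/ and viewed, at most 10 in all, crops included, and the job is handed in when it is done.

Besides the shell and the picture viewer there is one more tool, called after ">>>" by a JSON object that holds its "op" and its "data". jog_arm: Moves the arm, as the interface text tells. Its arguments: {"type":"object","properties":{"deltas":{"type":"array","items":{"type":"array"}},"fingers":{"type":"number"},"newtons":{"type":"number"}},"required":["deltas"]}

```bash
mkdir -p pics; python3 - <<'E'
from plant import bot
import cv2,numpy as np
o=bot.get_obs();print({k:np.round(v,3) for k,v in o.items()})
for n in("scene","side"):
    p,d=bot.get_image(n);cv2.imwrite(f"pics/{n}0.png",p[:,:,::-1]);np.savez(f"{n}0.npz",p=p,d=d)
    print(n,bot.camera_model(n))
E
```

```text
{'clock': np.float64(0.0), 'q': array([ 0.536,  0.427,  0.074,  1.607, -0.034,  1.111, -0.067]), 'dq': array([-0.   ,  0.   ,  0.001, -0.   , -0.001,  0.001, -0.002]), 'tau': array([ 1.0000e-03, -9.3583e+01,  3.6650e+00, -4.5420e+01, -4.9000e-02,
        2.0000e-02,  0.0000e+00]), 'eef_pos': array([ 521.938, -427.276,  187.972]), 'orientation': array([-3.14 ,  0.   ,  0.885]), 'ft_force': array([-0.735, -0.414, -0.154]), 'moment': array([-0.03 , -0.065, -0.029]), 'gripper_force': np.float64(0.0), 'gripper_width': np.float64(93.833)}
scene {'K': array([[510.93303611,   0.        , 324.178684  ],
       [  0.        , 510.93303611, 250.56248477],
       [  0.        ,   0.        ,   1.        ]]), 'origin': array([-86.66518984, 448.20338977, 537.56415783]), 'orientation': array([ 1.0105781 , -0.01890773, -2.20008536])}
side {'K': array([[562.20398533,   0.        , 326.53298383],
       [  0.        , 562.20398533, 242.97131732],
       [  0.        ,   0.        ,   1.        ]]), 'origin': array([ 601.31825992,  536.93357215, 1085.83745194]), 'orientation': array([ 0.49335985, -0.0089987 ,  3.03954187])}
```

View pics/scene0.png

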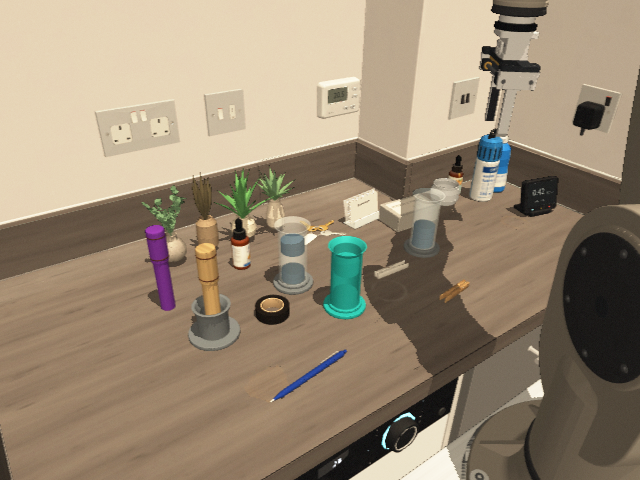

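View pics/side0.png

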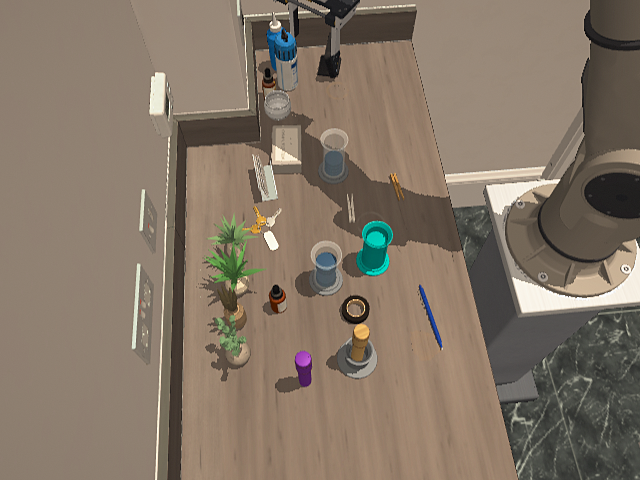

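The scene view shows the wooden rod (top about 206,248) in its grey holder (foot about 214,333). The jammed tube is the one at about (293,255), with a gap between its tablets. The packed twin is at (424,225), and the purple and turquoise items are decoys. In the side view the rod top is at (361,331), the holder foot at (357,357) and the jammed tube's mouth at (326,257).

```bash
cat > h.py <<'E'
import numpy as np,cv2
from scipy.spatial.transform import Rotation as R
def ray(c,uv):
    K=c["K"];r=np.array([(uv[0]-K[0,2])/K[0,0],-(uv[1]-K[1,2])/K[1,1],-1.])
    return np.array(c["origin"]),R.from_euler("xyz",c["orientation"]).as_matrix()@r
def plane(c,uv,z):
    o,r=ray(c,uv);return o+r*(z-o[2])/r[2]
def depthpt(c,uv,d):
    o,r=ray(c,uv);return o+r*d
def tri(obs):
    A=np.zeros((3,3));b=np.zeros(3)
    for c,uv in obs:
        o,r=ray(c,uv);r=r/np.linalg.norm(r);P=np.eye(3)-np.outer(r,r);A+=P;b+=P@o
    x=np.linalg.solve(A,b)
    res=[np.linalg.norm(np.cross(x-ray(c,u)[0],ray(c,u)[1]/np.linalg.norm(ray(c,u)[1]))) for c,u in obs]
    return x,max(res)
E
python3 - <<'E'
from plant import bot
from h import *
s,t=bot.camera_model("scene"),bot.camera_model("side")
S,T=np.load("scene0.npz"),np.load("side0.npz")
for n,a,b in(("rodtop",(206,248),(361,329)),("hfoot",(214,333),(357,357)),("tubemouth",(295,219),(326,254)),("tubefoot",(293,283),(326,279))):
    x,e=tri([(s,a),(t,b)]);print(n,x.round(1),round(e,1))
print("plane foot",plane(s,(214,333),4).round(),plane(t,(357,357),4).round(),plane(s,(293,283),4).round(),plane(t,(326,279),4).round())
for c,D,l in((s,S,[(206,248),(207,290)]),(t,T,[(361,329)])):
    for uv in l:print(depthpt(c,uv,D["d"][uv[1],uv[0]]).round(1))
q=np.hstack([cv2.resize(S["p"][180:300,250:350],None,fx=4,fy=4,interpolation=3),cv2.resize(S["p"][230:350,170:260],None,fx=4,fy=4,interpolation=3)])
cv2.imwrite("pics/crop.png",q[:,:,::-1])
E
```

```text
rodtop [500.  216.3 156.4] 1.3
hfoot [498.7 220.3   2.7] 1.7
tubemouth [542.6  44.8 128.1] 4.1
tubefoot [542.5  45.3   1.1] 1.4
plane foot [497. 223.   4.] [499. 219.   4.] [539.  49.   4.] [542.  45.   4.]
[493.4 220.2 160.4]
[491.6 227.1  92. ]
[500.2 216.2 159.6]
```

View pics/crop.png

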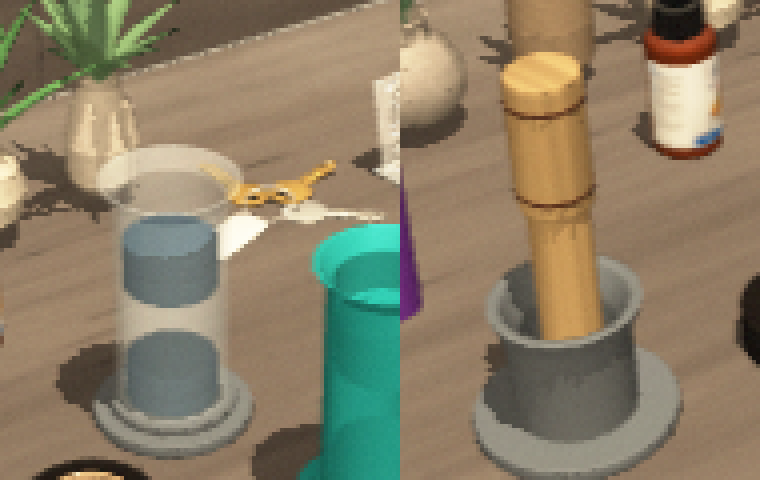

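The crop confirms it: this tube has a gap, with the stuck tablets above (crop rows 220-300) and two tablets at the bottom. The rod stands nearly vertical in its holder. The two views agree on the rod top, about (500,217,158), and on the tube, about (542,45). Next I raise the arm and travel above the rod, turning the yaw to 0.

>>> {"op": "jog_arm", "data": {"deltas": [[[0,0,-0.05],0],[[0,0,-0.09],0],[[0.485,-0.425,-0.09],0.885],[[0.485,-0.425,-0.09],0.885],[[0.485,-0.425,-0.09],0.885],[[0.485,-0.425,-0.09],0.885],[[0.485,-0.425,-0.09],0.885],[[0.485,-0.425,-0.09],0.885],[[0.485,-0.425,-0.09],0.885],[[0.485,-0.425,-0.09],0.885],[[0.485,-0.425,-0.09],0.885],[[0.485,-0.425,-0.09],0.885]], "fingers": -1}}

```text
clock: 1.3
eef_pos: [506.2, 48.8, 278.8]
orientation: [3.142, -0.0, -0.0]
ft_force: [1.4, -0.5, 0.3]
gripper_width: 93.9
gripper_force: 0.0
```

>>> {"op": "jog_arm", "data": {"deltas": [[[0,0,0],0],[[0,0,0],0],[[0,0,0],0]]}}

```text
clock: 1.6
eef_pos: [506.7, 45.8, 278.6]
orientation: [3.141, 0.0, -0.001]
ft_force: [0.8, -1.1, 0.1]
gripper_width: 93.6
gripper_force: 0.0
```

```bash
cat > look.py <<'E'
import sys
from plant import bot
from h import *
n=sys.argv[1];c=bot.camera_model("wrist");o=bot.get_obs()
p,d=bot.get_image("wrist");cv2.imwrite(f"pics/{n}.png",p[:,:,::-1]);np.savez(n+".npz",p=p,d=d,**{k:c[k] for k in c},eef=o["eef_pos"])
print(o["clock"],o["eef_pos"].round(1),c["origin"].round(1),c["orientation"].round(3),c["K"][0,0])
E
python3 look.py w1
```

```text
1.6 [506.7  45.8 278.6] [591.7  45.9 475.2] [-0.294 -0.    -1.571] 355.3450248691834
```

View pics/w1.png

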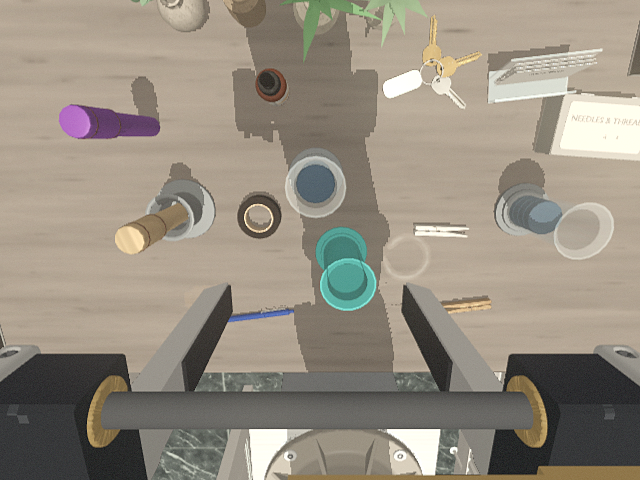

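The wrist view shows the tube mouth centred at about (316,187), the rod top at (131,238) and the holder rim around (180,210).

```bash
python3 - <<'E'
from plant import bot
from h import *
w=np.load("w1.npz");c={k:w[k] for k in("K","origin","orientation")}
s,t=bot.camera_model("scene"),bot.camera_model("side")
print("mouth",plane(c,(316,187),120).round(1),tri([(c,(316,187)),(t,(326,254))]),[ (plane(c,u,120)).round(1) for u in((286,187),(346,187),(316,157.5),(316,217))])
print("rod",plane(c,(131,239),158).round(1),tri([(c,(131,239)),(t,(361,329)),(s,(206,248))]))
print("foot",plane(c,(186,210),8).round(1))
# grey-blue tablet blob
h=cv2.cvtColor(w["p"],cv2.COLOR_RGB2HSV);m=cv2.inRange(h,(100,70,40),(118,255,200));m[:,:280]=0;m[:,360:]=0;m[:150]=0;m[215:]=0
M=cv2.moments(m,True);u=(M["m10"]/M["m00"],M["m01"]/M["m00"]);print(u,M["m00"],plane(c,u,90).round(1))
E
```

```text
mouth [544.2  46.4 120. ] (array([543.95086037,  46.33517642, 122.18448136]), np.float64(0.5769013678725281)) [array([544.3,  76.3, 120. ]), array([544.2,  16.6, 120. ]), array([572.8,  46.4, 120. ]), array([513.8,  46.5, 120. ])]
rod [501.4 218.1 158. ] (array([500.37320859, 217.14675356, 157.16029897]), np.float64(1.7979851510591527))
foot [498.8 220.    8. ]
(323.15384615384613, 191.3846153846154) 13.0 [535.5  38.7  90. ]
```

>>> {"op": "jog_arm", "data": {"deltas": [[[-0.006,-0.05,0],0],[[-0.006,-0.1,0],0],[[-0.006,-0.15,0],0],[[-0.006,-0.1715,0],0],[[-0.006,-0.1715,0.03],0],[[-0.006,-0.1715,0.06],0],[[-0.006,-0.1715,0.075],0],[[-0.006,-0.1715,0.075],0],[[-0.006,-0.1715,0.075],0]]}}

```text
clock: 2.55
eef_pos: [501.4, 217.7, 204.2]
orientation: [3.142, 0.0, -0.002]
ft_force: [-0.0, 0.0, 0.6]
gripper_width: 94.1
gripper_force: 0.0
```

```bash
python3 look.py w2
```

```text
2.55 [501.4 217.7 204.2] [586.2 217.6 400.9] [-0.294  0.    -1.572] 355.3450248691834
```

View pics/w2.png

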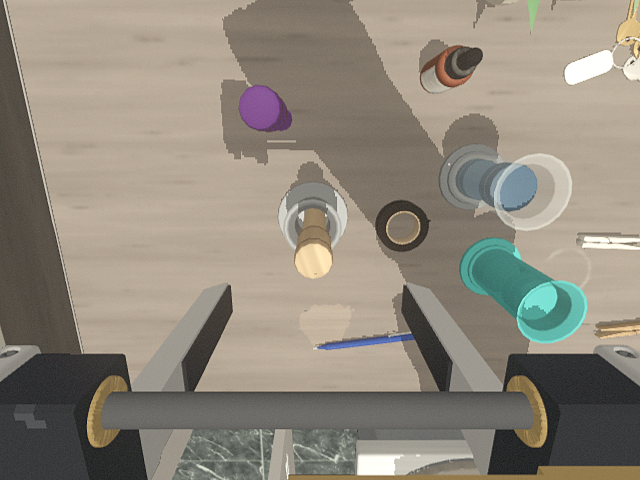

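The rod top is at about (314,258), between the fingers, and the holder rim is centred near (313,218).

```bash
python3 - <<'E'
from h import *
w=np.load("w2.npz");c={k:w[k] for k in("K","origin","orientation")}
print("rod",plane(c,(314,258),158).round(1),tri([(c,(314,258)),({k:np.load("w1.npz")[k] for k in c},(131,239))]),"rim",plane(c,(313,218),58).round(1),"mouth",plane(c,(533,192),120).round(1))
E
```

```text
rod [502.8 219.6 158. ] (array([501.04112045, 219.71300689, 154.6584961 ]), np.float64(0.6000460154665593)) rim [510.1 221.3  58. ] mouth [544.7  46.7 120. ]
```

>>> {"op": "jog_arm", "data": {"deltas": [[[0.001,-0.0015,0.03],0],[[0.001,-0.0015,0.06],0],[[0.001,-0.0015,0.08],0],[[0.001,-0.0015,0.087],0],[[0.001,-0.0015,0.087],0],[[0.001,-0.0015,0.087],0]]}}

```text
clock: 3.2
eef_pos: [502.7, 220.3, 118.2]
orientation: [-3.141, -0.002, -0.001]
ft_force: [-0.5, 0.9, -0.3]
gripper_width: 93.8
gripper_force: 0.0
```

>>> {"op": "jog_arm", "data": {"deltas": [[[0,0,0],0],[[0,0,0],0],[[0,0,0],0],[[0,0,0],0],[[0,0,0],0],[[0,0,0],0],[[0,0,0],0],[[0,0,0],0],[[0,0,0],0],[[0,0,0],0]], "fingers": 1, "newtons": 50}}

```text
clock: 4.2
eef_pos: [501.8, 219.9, 116.7]
orientation: [-3.142, 0.0, -0.0]
ft_force: [0.3, 1.2, -0.5]
gripper_width: 28.0
gripper_force: 50.0
```

>>> {"op": "jog_arm", "data": {"deltas": [[[0,0,-0.03],0],[[0,0,-0.07],0],[[0,0,-0.11],0],[[0,0,-0.15],0],[[0,0,-0.155],0],[[0.01,0.04,-0.155],0],[[0.02,0.08,-0.155],0],[[0.03,0.12,-0.155],0],[[0.036,0.155,-0.155],0],[[0.042,0.173,-0.155],0],[[0.042,0.173,-0.155],0],[[0.042,0.173,-0.155],0]]}}

```text
clock: 5.4
eef_pos: [543.5, 47.2, 271.1]
orientation: [-3.141, 0.001, -0.001]
ft_force: [0.6, 1.3, -1.3]
gripper_width: 28.3
gripper_force: 50.0
```

>>> {"op": "jog_arm", "data": {"deltas": [[[0,0,0],0],[[0,0,0],0],[[0,0,0],0]]}}

```text
clock: 5.7
eef_pos: [543.7, 47.7, 271.7]
orientation: [-3.141, -0.0, 0.001]
ft_force: [-0.1, 0.0, -0.5]
gripper_width: 28.0
gripper_force: 50.0
```

```bash
python3 - <<'E'
from plant import bot
from h import *
o=bot.get_obs();print(o["eef_pos"].round(1),o["gripper_width"])
q=[]
for n,(r0,c0) in(("scene",(90,225)),("side",(150,256))):
    p,d=bot.get_image(n);q.append(cv2.resize(p[r0:r0+200,c0:c0+133],None,fx=3,fy=3,interpolation=3))
cv2.imwrite("pics/c3.png",np.hstack(q)[:,:,::-1])
E
```

```text
[543.7  47.7 271.7] 27.99346305783186
```

View pics/c3.png

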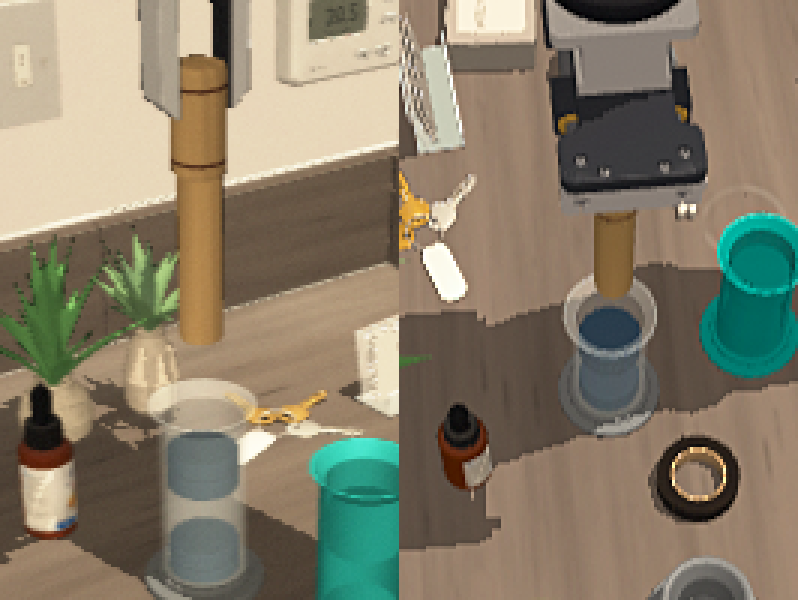

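The rod hangs straight above the tube mouth in both views: scene crop rod x 202 against mouth 203, side crop 614 against 611. I lower it into the tube now.

>>> {"op": "jog_arm", "data": {"deltas": [[[0,0,0.02],0],[[0,0,0.04],0],[[0,0,0.055],0],[[0,0,0.062],0],[[0,0,0.068],0],[[0,0,0.074],0],[[0,0,0.08],0],[[0,0,0.086],0],[[0,0,0.09],0],[[0,0,0.094],0],[[0,0,0.098],0],[[0,0,0.1],0]]}}

```text
clock: 7.0
eef_pos: [543.8, 46.9, 171.4]
orientation: [-3.141, 0.0, -0.0]
ft_force: [-0.0, 0.3, 3.1]
gripper_width: 27.9
gripper_force: 50.0
```

>>> {"op": "jog_arm", "data": {"deltas": [[[0,0,0.002],0],[[0,0,0.004],0],[[0,0,0.005],0]]}}

```text
clock: 7.3
eef_pos: [543.8, 46.9, 166.6]
orientation: [-3.142, -0.0, -0.0]
ft_force: [0.8, 1.7, 3.5]
gripper_width: 28.3
gripper_force: 50.0
```

>>> {"op": "jog_arm", "data": {"deltas": [[[0,0,0.001],0],[[0,0,0.002],0],[[0,0,0.003],0]]}}

```text
clock: 7.6
eef_pos: [544.4, 47.0, 164.3]
orientation: [-3.141, -0.001, -0.0]
ft_force: [-1.0, 0.1, 18.0]
gripper_width: 28.3
gripper_force: 50.0
```

>>> {"op": "jog_arm", "data": {"deltas": [[[0,0,0.0005],0],[[0,0,0.0005],0],[[0,0,0.0005],0],[[0,0,0.0005],0],[[0,0,0.0005],0],[[0,0,0.0005],0],[[0,0,0.0005],0]]}}

```text
clock: 8.3
eef_pos: [544.7, 47.0, 164.4]
orientation: [-3.141, -0.002, -0.0]
ft_force: [-0.8, -0.2, 15.2]
gripper_width: 27.9
gripper_force: 50.0
```

```bash
python3 - <<'E'
from plant import bot
from h import *
o=bot.get_obs();print(o["eef_pos"].round(1),o["ft_force"])
q=[]
for n,(r0,c0) in(("scene",(150,225)),("side",(150,256))):
    p,d=bot.get_image(n);q.append(cv2.resize(p[r0:r0+200,c0:c0+133],None,fx=3,fy=3,interpolation=3))
cv2.imwrite("pics/c4.png",np.hstack(q)[:,:,::-1])
E
```

```text
[544.7  47.  164.4] [-0.78342221 -0.22304405 15.17404117]
```

View pics/c4.png

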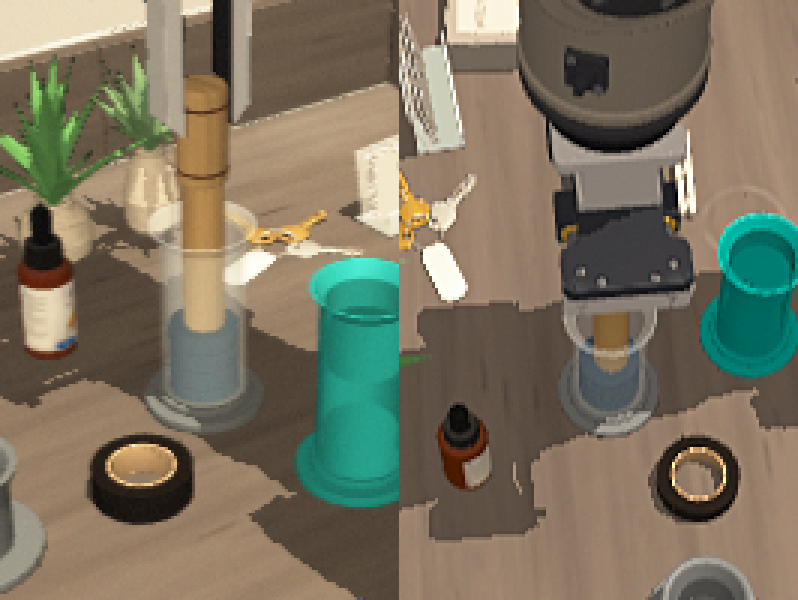

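The gap is closed, and the four tablets lie packed under the rod at about 15 N. I lift the rod and carry it back over the holder.

>>> {"op": "jog_arm", "data": {"deltas": [[[0,0,-0.02],0],[[0,0,-0.05],0],[[0,0,-0.09],0],[[0,0,-0.11],0],[[0,0,-0.11],0],[[-0.01,-0.04,-0.11],0],[[-0.02,-0.08,-0.11],0],[[-0.03,-0.12,-0.11],0],[[-0.037,-0.155,-0.11],0],[[-0.043,-0.173,-0.11],0],[[-0.043,-0.173,-0.09],0],[[-0.043,-0.173,-0.06],0]]}}

```text
clock: 9.6
eef_pos: [500.7, 220.8, 222.6]
orientation: [-3.141, -0.001, 0.001]
ft_force: [0.8, 0.6, -1.0]
gripper_width: 28.1
gripper_force: 50.0
```

>>> {"op": "jog_arm", "data": {"deltas": [[[0,0,0],0],[[0,0,0],0],[[0,0,0],0]]}}

```text
clock: 9.9
eef_pos: [501.3, 220.0, 224.2]
orientation: [-3.141, -0.001, -0.001]
ft_force: [0.7, -1.1, 0.1]
gripper_width: 28.0
gripper_force: 50.0
```

```bash
python3 - <<'E'
from plant import bot
from h import *
o=bot.get_obs();print(o["eef_pos"].round(1),o["ft_force"])
q=[]
for n,(r0,c0) in(("scene",(165,150)),("side",(230,296))):
    p,d=bot.get_image(n);q.append(cv2.resize(p[r0:r0+200,c0:c0+133],None,fx=3,fy=3,interpolation=3))
cv2.imwrite("pics/c5.png",np.hstack(q)[:,:,::-1])
E
```

```text
[501.3 220.  224.2] [ 0.67532768 -1.13956789  0.07155884]
```

View pics/c5.png

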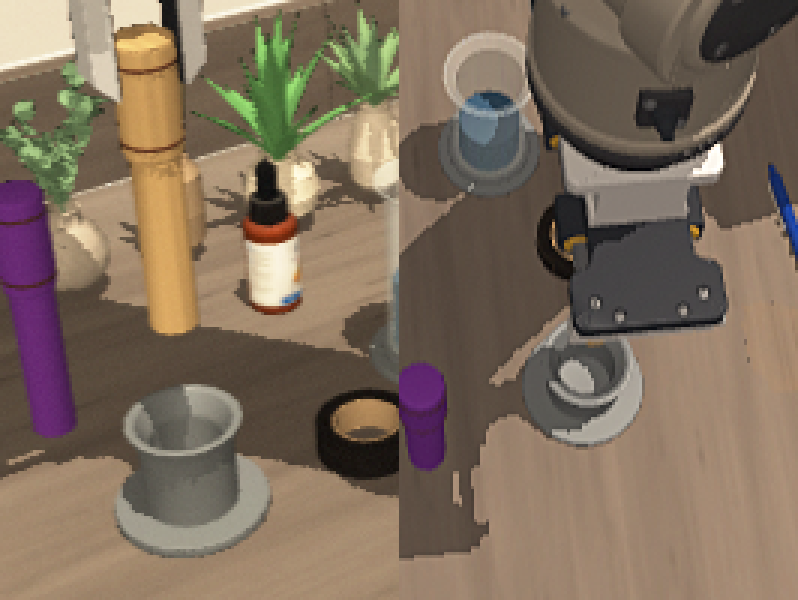

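The rim is now unobstructed: scene crop (183,420), side crop (591,362). I'll triangulate it against the tool.

```bash
python3 - <<'E'
from plant import bot
from h import *
s,t=bot.camera_model("scene"),bot.camera_model("side")
a=(150+183/3,165+420/3);b=(296+(591-399)/3,230+362/3)
print(tri([(s,a),(t,b)]),plane(s,a,58),plane(t,b,58))
f=(150+193/3,165+504/3);g=(296+(583-399)/3,230+382/3)
print("foot",tri([(s,f),(t,g)]))
f=(150+173/3,165+327/3);print("rodfoot scene on z=115",plane(s,f,115),"rim scene same",plane(s,a,58))
E
```

```text
(array([496.52311902, 222.74125525,  58.87463959]), np.float64(0.7194654717782)) [497.76662513 221.54486778  58.        ] [496.54232303 223.22105052  58.        ]
foot (array([498.07682598, 220.52805877,   2.90419383]), np.float64(1.1739179521672207))
rodfoot scene on z=115 [496.67882144 221.1595467  115.        ] rim scene same [497.76662513 221.54486778  58.        ]
```

>>> {"op": "jog_arm", "data": {"deltas": [[[-0.003,-0.001,0.02],0],[[-0.003,-0.001,0.045],0],[[-0.003,-0.001,0.06],0],[[-0.003,-0.001,0.07],0],[[-0.003,-0.001,0.08],0],[[-0.003,-0.001,0.09],0],[[-0.003,-0.001,0.098],0],[[-0.003,-0.001,0.102],0],[[-0.003,-0.001,0.105],0],[[-0.003,-0.001,0.106],0],[[-0.003,-0.001,0.106],0]]}}

```text
clock: 11.1
eef_pos: [498.0, 221.0, 117.4]
orientation: [-3.141, -0.0, -0.0]
ft_force: [-0.1, 0.1, -1.4]
gripper_width: 27.8
gripper_force: 50.0
```

No contact forces and the height is right, so I release and retreat straight up.

>>> {"op": "jog_arm", "data": {"deltas": [[[0,0,0],0],[[0,0,0],0],[[0,0,0],0],[[0,0,0],0],[[0,0,0],0],[[0,0,0],0],[[0,0,0],0],[[0,0,0],0],[[0,0,0],0],[[0,0,0],0]], "fingers": -1}}

```text
clock: 12.1
eef_pos: [497.8, 220.9, 117.3]
orientation: [-3.142, 0.0, -0.0]
ft_force: [-0.3, 0.4, -0.3]
gripper_width: 93.9
gripper_force: 0.0
```

>>> {"op": "jog_arm", "data": {"deltas": [[[0,0,-0.02],0],[[0,0,-0.05],0],[[0,0,-0.08],0],[[0,0,-0.12],0],[[0,0.03,-0.15],0],[[0,0.07,-0.15],0],[[0,0.1,-0.15],0],[[0,0.1,-0.15],0],[[0,0.1,-0.15],0],[[0,0.1,-0.15],0]]}}

```text
clock: 13.1
eef_pos: [497.7, 122.0, 267.2]
orientation: [-3.141, 0.0, 0.001]
ft_force: [-0.2, 0.2, -0.9]
gripper_width: 94.0
gripper_force: 0.0
```

```bash
python3 - <<'E'
from plant import bot
from h import *
o=bot.get_obs();print(o["clock"],o["eef_pos"].round(1),o["ft_force"])
q=[]
for n,(r0,c0) in(("scene",(165,150)),("side",(230,276))):
    p,d=bot.get_image(n);q.append(cv2.resize(p[r0:r0+180,c0:c0+133],None,fx=3,fy=3,interpolation=3))
p=bot.get_image("scene")[0];
cv2.imwrite("pics/c6.png",np.hstack(q)[:,:,::-1])
E
```

```text
13.1 [497.7 122.  267.2] [-0.19769741  0.18014266 -0.86387041]
```

View pics/c6.png

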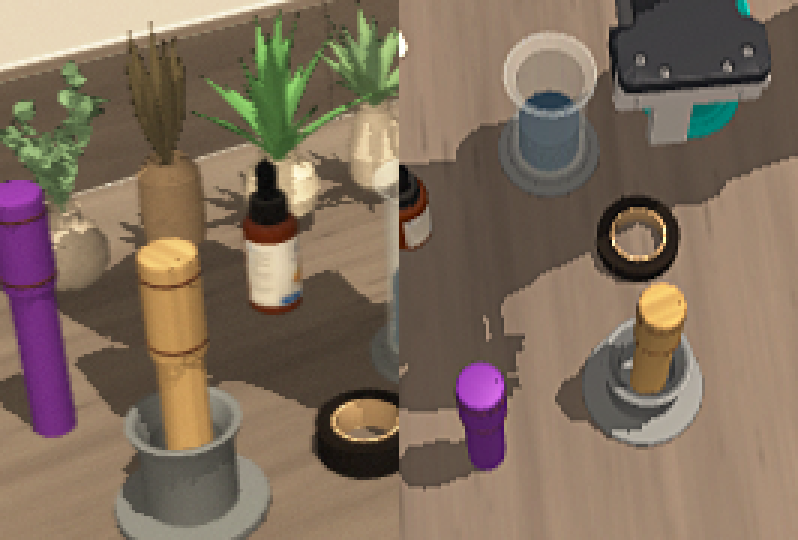

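The rod stands upright in its holder, the tablets are packed and the gripper is clear, so I hand in.

```bash
python3 -c "
from plant import bot
print(bot.hand_in())"
```

```text
the job is handed in; nothing more can be done
None
```

I pressed the stuck tablets down onto those beneath at about 15 N, put the rod back upright in its holder, and handed the job in at about 13 s; the hand-in did not report a verdict.

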